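# Refit the drip-tray plates over their locating pins

## Robot

A 6-joint arm with a two-finger parallel gripper is mounted at the origin on the work surface. World frame = base frame: x ahead of the robot, y to its left, z up, the work surface at z = 0. Lengths are in m, angles in rad, forces in N, time in s.
With the tool pointing down it reaches from about 0.275 to 0.75 m from the base axis. Payload 10.2 kg.
Tool frame: the origin (TCP) lies midway between the tips of the shut fingers; the grasp point (between the pads) lies 19 mm behind it (r.grasp_offset is the distance from the TCP to the grasp point, in m); z points along the fingers, y is the line along which they close (so a half turn about z gives the same grasp; the last joint's range is limited). The gripper opens to 88 mm and grips with 3 to 60 N. Pads are 18 mm wide; open, the fingers measure 123 mm over their backs; the gripper's body (75 mm by 187 mm) begins 45 mm behind the grasp point.
Start: joints at [-1.514, 0.313, 1.498, -0, 1.331, -0.223], TCP at [0.145, -0.505, 0.239] pointing down, gripper open.
Joint ranges: [-2.94, 2.94], [-0.97, 2.17], [0.19, 2.56], [-1.23, 4.37], [0.02, 3.11], [-2.88, 2.88]. Speed limits (rad/s): [2.39, 2.39, 3.01, 3.14, 3.14, 3.14].

## Interface

Orientations are given as a 3x3 rotation matrix whose columns are the frame's x, y, z axes.
In Python, from rig import readout, eyes, hand_in, r gives the robot as it stands. The module is installed in compiled form; this text tells all that it offers.
- The arm moves only by the shell command python3 -m handwheel 'ROWS' [OPENING] [FORCE]. ROWS is JSON, a list of rows, each an object of numbers: "x", "y", "z": the shift along the tool's x, y, z in mm; "ax", "ay", "az": the turn, a rotation vector about the tool's x, y, z in rad. In form: [{"x": .., "y": .., "z": .., "ax": .., "ay": .., "az": ..}, ...]. A call has 1 to 12 rows; each row is the pose to reach, as a shift and turn from the pose commanded when the call began, along the tool's axes at that moment; what a row does not reach only later rows make up. A row lasts 1/12 s, in which the tool goes at most 41.7 mm and 7.16 degrees, less where a joint would pass 70% of its speed; a pose out of reach is approached as far as the arm can. A call with a gripper value outside its range is refused whole. OPENING is the closure in counts, from 0 (fully open) to 255 (shut), set as the call begins (- or left out, the last holds). The fingers move at their own pace and stop on an object; FORCE is the grip in N (left out, the last holds). Time passes only in rows, so rows that repeat a pose let the fingers close. It gives the time, the measured TCP pose, the force, the opening and the grip force at its end, in the units of the state.
- readout.state(): the state, without advancing time (a new reading comes with each control period).
- eyes.snapshot(name): name is "scene" or "top" or "wrist"; returns the picture (420x560x3 uint8, red, green, blue); there is no depth.
- eyes.calibration(name): a dict with "intrinsics" (3x3 intrinsics, pixels), "k1" (the pictures are not rectified: a ray, as slopes to the right and down, at radius r is drawn at 1 + k1 r^2 times it, then the intrinsics apply), "rvec" (rotation vector, rad) and "tvec" (3), from world to camera coordinates, as OpenCV has them. Camera axes: x right, y down, z forward; pixel columns grow to the right and rows downward; lengths in m; the calibration is good to about 2 mm. A picture is of the moment at which its call begins: read the wrist's pose just before it. calibration takes no time and is no camera call; for the wrist camera it gives the pose at the moment of the call.
- hand_in(): hands the job in; it is judged then, once.
The state is a dict: "clock": time; "joint_positions": joint angles; "qvel": joint speeds; "joint_efforts": joint torques, N m; "eef_pos": TCP position; "ee_rot": TCP orientation; "contact_force": force on the tool from outside, world axes, zero at the start; "torque": the same for the moment, N m; "grip_width": opening from 0.0 (shut) to 1.0 (fully open); "gripper_force": force on a finger pad.
Only numpy, scipy, OpenCV 4.12 (cv2) and the standard library are available. Lean on these libraries where they do the work, as an engineer would, in place of code of your own. Each camera call takes 0.05 s, during which the arm holds its last target. There are 200 camera calls.

## Task

Fit the two drip-tray plates over the tray's two upright pins: first the plain shim plate, so that both pins come up through its holes and it lies flat on the tray floor, then the slotted drip grate over the same pins, flat on top of the shim. The plates are too broad to grip, so slide them off the wooden board and out over the pins until they drop. Leave the tamper, jug, cup, portafilter, filter basket and black block where they are.

Things in the scene. Friction and masses are not known exactly. Their poses are not given: they have to be found in the camera images.
- station: Fixed work station: a light wooden board (x -235 to 0, y -330 to 330, flat top 36 mm up) that ends at a lower dark steel tray base (x 0 to 128, y -100 to 100, flat floor 18 mm up). Origin at table height, at the middle of the seam between board and tray; x points away from the robot, from board to tray; y left, z up.
- board_edge (a point): Middle of the board's far top edge, where the tray begins, 36 mm above the table: the level on which the plates slide. Axes as the station's.
- thick_pin (a point): Top centre of the thick upright steel pin: 20 mm diameter, tip chamfered 2.5 mm, on the station's line y = 0 at x = 30, top 35.7 mm above the table, so just below the board's level: a plate slid off the board rides over it.
- thin_pin (a point): Top centre of the thin upright steel pin: 12 mm diameter, tip chamfered 2.5 mm, on the station's line y = 0 at x = 80, top 34.5 mm above the table.
- stop_bar (a point): Top of the near face of the steel stop bar at the tray's far end (station x 105.5 to 123.5, y -60 to 60, top 46 mm above the table). A plate pushed squarely along the line of the pins meets it 1.5 mm past the place where its holes match the pins.
- pins (a point): Point on the tray floor (18 mm above the table) half-way between the two pins, at station x = 55. A plate that is home has its centre straight above it and is square with the station, small hole away from the robot. Axes as the station's.
- shim_mid (a point): Centre (half-way up) of the plain aluminium shim: 100 mm (x) by 124 mm (y) by 8 mm, 0.2 to 0.35 kg, flat on the board, left or right, turned up to 0.45 rad. Two through holes at y = 0: large (23 mm) at x = -25, small (15 mm) at x = +25, the end towards the tray. Too broad to grip: push it by its edges. Home, its centre is 4 mm above the tray floor.
- grate_mid (a point): Centre (half-way up) of the aluminium drip grate: 100 mm (x) by 152 mm (y) by 8 mm, 0.27 to 0.47 kg, with sixteen dark slots (look only, nothing enters them). Same two through holes at the same places as in the shim. Starts flat on the other side of the board, turned up to 0.45 rad. Home on the shim, its centre is 12 mm above the tray floor.
- tamper: Bystander, loose, to be left alone: steel tamper standing upright, 58 mm foot, 90 mm tall. Origin at the centre of its underside.
- jug: Bystander, loose, to be left alone: steel milk jug, 76 mm wide, 95 mm tall, handle at its +y. Origin at the centre of its underside.
- basket: Bystander, loose, to be left alone: open steel ring (filter basket rim), 60 mm across, 26 mm tall, on the board's near strip. Origin at the centre of its underside.
- puck: Bystander, loose, to be left alone: black rubber-footed block 45 x 75 x 22 mm, on the board's near strip. Origin at the centre of its underside.
- portafilter: Bystander, loose, to be left alone: portafilter head, 72 mm across and 30 mm tall, with a 120 mm black handle along its -x; lies beyond the board on the left. Origin under the head's centre.
- cup: Bystander, loose, to be left alone: white cup, 72 mm wide, 58 mm tall, beyond the tray base. Origin at the centre of its underside.

How it is judged:
On the way:
1. the shim lies flat on the tray floor with both pins through its holes (horizontal distance between shim_mid and pins below 0.004 m and z of shim_mid in the frame of station between 0.02 and 0.024 m and angle between shim_mid's own z axis and vertical below 0.03 rad and angle between the x axis of shim_mid and the x axis of station, either way round below 0.12 rad), for 0.2 s.
At the end, for the whole second after the job is handed in: Shim flat on the tray floor and grate flat on the shim, both pins through both plates: each centre within 4 mm of the pins' midpoint seen from above, within 2 mm of its seated height, tilted under 0.03 rad and turned under 0.12 rad from the tray (all of step 1 and horizontal distance between grate_mid and pins below 0.004 m and z of grate_mid in the frame of station between 0.028 and 0.032 m and angle between grate_mid's own z axis and vertical below 0.03 rad and angle between the x axis of grate_mid and the x axis of station, either way round below 0.12 rad); the robot touches nothing.
It fails at once if a bystander is shifted by more than 25 mm (distance of any of tamper, jug, basket, puck, portafilter, cup from where it was at the start of the episode above 0.025 m).
It fails at once if a standing bystander is tipped over (angle between any of tamper, jug, cup's own z axis and vertical above 0.5 rad).
It also fails if it takes over 69 s, if anything falls off the work surface, if the arm or the gripper's body presses on something with over 40 N, if the wrist force passes 120 N, or if a joint passes its speed limit or range.

## Working session

There is one attempt and no reset: what is moved stays moved. The work goes in short steps, Python scripts to look and compute and a shell command to move; the robot and the scene stay as the last step left them, time stands still between calls to the robot, and variables do not carry over. Pictures are saved under pics/ and viewed, at most 10 in all, crops included, and the job is handed in when it is done.

```bash
mkdir -p pics; python3 - <<'E'
from rig import readout, eyes, r
import cv2,numpy as np
s=readout.state();print({k:np.round(v,3).tolist() for k,v in s.items()})
for n in("scene","top"):
    cv2.imwrite(f"pics/{n}0.png",eyes.snapshot(n)[:,:,::-1])
    c=eyes.calibration(n);print(n,{k:np.round(v,4).tolist() for k,v in c.items()})
E
```

```text
{'clock': 0.0, 'joint_positions': [-1.514, 0.313, 1.498, -0.0, 1.331, -0.223], 'qvel': [-0.0, 0.001, 0.0, -0.001, 0.0, 0.001], 'joint_efforts': [0.0, -40.221, -25.227, 0.069, 0.035, -0.0], 'eef_pos': [0.145, -0.504, 0.238], 'ee_rot': [[0.961, 0.276, -0.0], [0.276, -0.961, 0.001], [0.0, -0.001, -1.0]], 'contact_force': [-0.218, 0.441, 0.431], 'torque': [-0.011, -0.031, 0.021], 'gripper_force': 0.0, 'grip_width': 1.002}
scene {'intrinsics': [[428.7105, 0.0, 273.0327], [0.0, 428.7105, 209.526], [0.0, 0.0, 1.0]], 'k1': 0.0299, 'rvec': [1.4239, 2.1141, -0.897], 'tvec': [0.1519, -0.3432, 1.2103]}
top {'intrinsics': [[418.0889, 0.0, 277.4824], [0.0, 418.0889, 203.5996], [0.0, 0.0, 1.0]], 'k1': -0.0196, 'rvec': [2.1057, -2.1611, 0.1], 'tvec': [0.0911, 0.571, 0.8006]}
```

View pics/top0.png

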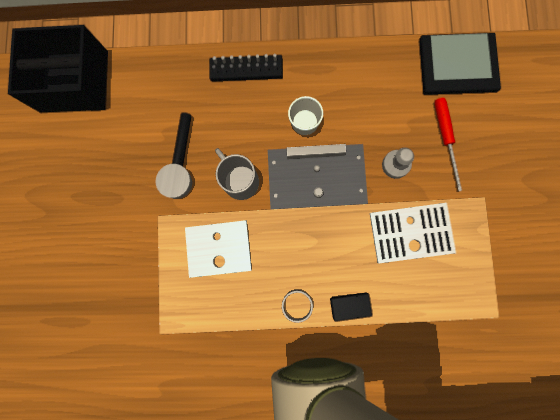

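View pics/scene0.png

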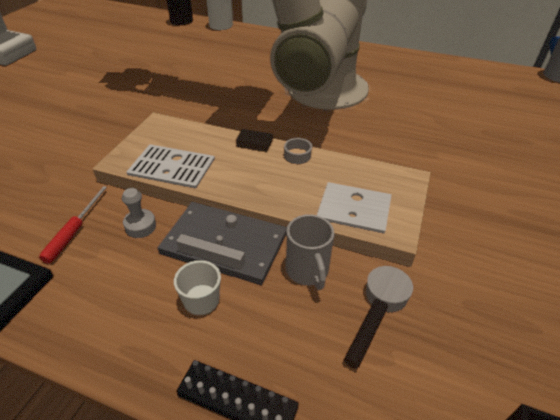

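Top view: shim at left around (218,248), holes at (217,236) and (219,261). The grate is at right around (413,233), with holes at (410,220) and (415,245). Pins are at (319,192) and (317,168), and the board corners at (158,216), (486,198), (498,318) and (160,333). The jug at (238,176) and tamper at (398,162) flank the tray. The basket (298,305) and block (351,306) are on the near strip.

```bash
cat > h.py <<'E'
import numpy as np,cv2
from rig import readout,eyes
def ray(n,uv,z,c=None):
    c=c or eyes.calibration(n);K=np.array(c["intrinsics"]);uv=np.atleast_2d(uv).astype(float)
    d=(uv-K[:2,2])/[K[0,0],K[1,1]];p=d.copy()
    for _ in range(8): p=d/(1+c["k1"]*(p**2).sum(1,keepdims=True))
    R=cv2.Rodrigues(np.array(c["rvec"],float))[0];o=-R.T@np.array(c["tvec"]).ravel()
    w=np.c_[p,np.ones(len(p))]@R
    return (o+w*((z-o[2])/w[:,2:]))[:,:2]
def blobs(mask,amin,amax):
    n,l,st,ce=cv2.connectedComponentsWithStats(mask.astype(np.uint8))
    return [(i,l==i,st[i],ce[i]) for i in range(1,n) if amin<st[i][4]<amax]
def frame(p0,p1):
    v=p1-p0;return np.arctan2(v[1],v[0])
E
python3 - <<'E'
from h import *
im=cv2.imread("pics/top0.png");hsv=cv2.cvtColor(im,cv2.COLOR_BGR2HSV)
white=((hsv[...,1]<45)&(hsv[...,2]>170))
for i,m,st,ce in blobs(white,300,1e5):
    cs,_=cv2.findContours(cv2.morphologyEx(m.astype(np.uint8),cv2.MORPH_CLOSE,np.ones((3,3))),cv2.RETR_CCOMP,cv2.CHAIN_APPROX_NONE)
    print("white",st,ce.round(1))
    if st[4]<1500 or st[0]<170: continue
    out=max(cs,key=cv2.contourArea);q=cv2.boxPoints(cv2.minAreaRect(out));W=ray("top",q,.044)
    print(" box",W.round(4).tolist(),np.linalg.norm(np.diff(W,axis=0),axis=1).round(4),W.mean(0).round(4))
    # holes
    x,y,w,h=st[:4];sub=np.zeros(m.shape,bool);sub[y:y+h,x:x+w]=~m[y:y+h,x:x+w]
    for j,mm,s2,c2 in blobs(sub,20,200):
        if s2[2]<20 and .7<s2[2]/s2[3]<1.4: print("  hole",s2,c2.round(1),ray("top",c2,.044).round(4))
B=ray("top",[(158,216),(486,198),(498,318),(160,333)],.036);print("board",B.round(4).tolist(),np.linalg.norm(np.diff(B,axis=0),axis=1))
print("pins",ray("top",[(318.5,192)],.0357),ray("top",[(317,168)],.0345))
print("bystanders",ray("top",[(298,305),(351,306)],.05),ray("top",[(400,162),(238,176)],.02))
E
python3 - <<'E'
import cv2;im=cv2.imread("pics/top0.png")[130:345,145:505];cv2.imwrite("pics/c.png",cv2.resize(im,(800,478),interpolation=cv2.INTER_CUBIC))
E
```

```text
white [289  97  34  33 484] [305.1 117.4]
white [287 144  59  12 415] [315.9 149.8]
white [157 164  32  33 816] [172.7 180.3]
white [216 167  38  26 508] [239.3 178.8]
white [ 370  203   85   60 2714] [412.3 232.3]
 box [[0.5493, -0.1063], [0.5661, -0.2605], [0.4669, -0.2663], [0.4501, -0.1145]] [0.1552 0.0994 0.1527] [ 0.5081 -0.1869]
  hole [406 216   8   8  52] [409.6 219.8] [[ 0.5331 -0.1834]]
  hole [409 239  12  13 122] [414.3 245.2] [[ 0.4831 -0.1893]]
white [ 185  221   66   56 2923] [217.5 248.4]
 box [[0.5308, 0.2657], [0.5413, 0.1408], [0.4423, 0.1312], [0.4315, 0.254]] [0.1254 0.0995 0.1233] [0.4865 0.198 ]
  hole [213 232   8   8  51] [216.3 235.8] [[0.5114 0.1996]]
  hole [213 255  12  13 121] [218.5 261.1] [[0.4612 0.1953]]
board [[0.5552, 0.3208], [0.573, -0.3394], [0.3399, -0.3422], [0.3234, 0.3137]] [0.66036937 0.23311217 0.65607827]
pins [[ 0.5949726  -0.00705277]] [[ 0.64478999 -0.0058804 ]]
bystanders [[ 0.37407838  0.04095438]
 [ 0.3701943  -0.06024964]] [[ 0.65518857 -0.17806827]
 [ 0.63627052  0.15804244]]
```

View pics/c.png

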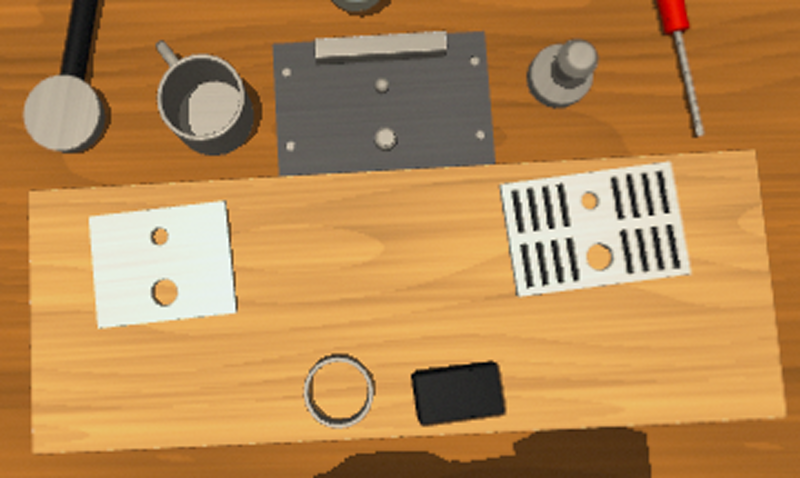

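The zoomed top view matches the masks. Sizes and hole spacing come out right (100×124 and 100×152 mm, 50 mm hole spacing). I'll push with two spread fingertips, which also squares the plate.

```bash
cat >> h.py <<'E'
O=np.array([.5645,-.0083]);YAW=.026
RS=np.array([[np.cos(YAW),-np.sin(YAW)],[np.sin(YAW),np.cos(YAW)]])
def st(p): return (np.atleast_2d(p)-O)@RS          # world->station
def goto(sx,sy,z,yaw=None):
    "shift in tool axes mm to reach station xy (mm), z (mm); yaw of tool x in station"
    s=readout.state();R=np.array(s["ee_rot"]);p=np.array(s["eef_pos"])
    t=np.r_[O+RS@(np.array([sx,sy])/1e3),z/1e3];d=R.T@(t-p)*1e3
    y=np.arctan2(R[1,0],R[0,0]);az=0 if yaw is None else -((yaw+YAW-y+np.pi)%(2*np.pi)-np.pi)
    q=st(p[:2])[0]*1e3
    print("now st",q.round(1),"z",round(p[2]*1e3,1),"yaw",round(y-YAW,3),"F",np.round(s["contact_force"],1),"g",round(float(s["grip_width"]),3),"t",round(float(s["clock"]),2),"->",d.round(1),"az",round(az,3))
E
python3 -m handwheel '[{"x":377,"y":-209,"az":0.254},{"x":377,"y":-209,"az":0.254},{"x":377,"y":-209,"az":0.254},{"x":377,"y":-209,"az":0.254},{"x":377,"y":-209,"az":0.254},{"x":377,"y":-209,"az":0.254},{"x":377,"y":-209,"az":0.254},{"x":377,"y":-209,"az":0.254},{"x":377,"y":-209,"az":0.254},{"x":377,"y":-209,"az":0.254},{"x":377,"y":-209,"az":0.254},{"x":377,"y":-209,"az":0.254}]' 70
python3 -c "
from h import *
goto(-147,208,100,0)"
```

```text
now st [-432.3 -485. ] z 238.3 yaw 0.254 F [0.3 1.2 0.1] g 1.001 t 0.1 -> [ 450.1 -599.   139. ] az 0.254invalid input at $[0]: expected keys x, y, z, ax, ay, az
```

```bash

python3 -m handwheel '[{"x":377,"y":-209,"z":0,"ax":0,"ay":0,"az":0.254},{"x":377,"y":-209,"z":0,"ax":0,"ay":0,"az":0.254},{"x":377,"y":-209,"z":0,"ax":0,"ay":0,"az":0.254},{"x":377,"y":-209,"z":0,"ax":0,"ay":0,"az":0.254},{"x":377,"y":-209,"z":0,"ax":0,"ay":0,"az":0.254},{"x":377,"y":-209,"z":0,"ax":0,"ay":0,"az":0.254},{"x":377,"y":-209,"z":0,"ax":0,"ay":0,"az":0.254},{"x":377,"y":-209,"z":0,"ax":0,"ay":0,"az":0.254},{"x":377,"y":-209,"z":0,"ax":0,"ay":0,"az":0.254},{"x":377,"y":-209,"z":0,"ax":0,"ay":0,"az":0.254},{"x":377,"y":-209,"z":0,"ax":0,"ay":0,"az":0.254},{"x":377,"y":-209,"z":0,"ax":0,"ay":0,"az":0.254}]' 70
python3 -c "
from h import *
goto(-147,208,100,0)"
```

```text
clock: 1.1
eef_pos: [0.4513, -0.1969, 0.2383]
ee_rot: [[1.0, 0.03, -0.0], [0.03, -1.0, 0.001], [-0.0, -0.001, -1.0]]
contact_force: [-0.4, -0.4, 0.5]
grip_width: 0.724
gripper_force: 0.0
now st [-118.1 -185.6] z 238.3 yaw 0.004 F [-0.4 -0.4  0.5] g 0.724 t 1.1 -> [ -27.2 -393.6  138.7] az 0.004
```

```bash

python3 -m handwheel '[{"x":-27,"y":-394,"z":138,"ax":0,"ay":0,"az":0.004},{"x":-27,"y":-394,"z":138,"ax":0,"ay":0,"az":0.004},{"x":-27,"y":-394,"z":138,"ax":0,"ay":0,"az":0.004},{"x":-27,"y":-394,"z":138,"ax":0,"ay":0,"az":0.004},{"x":-27,"y":-394,"z":138,"ax":0,"ay":0,"az":0.004},{"x":-27,"y":-394,"z":138,"ax":0,"ay":0,"az":0.004},{"x":-27,"y":-394,"z":138,"ax":0,"ay":0,"az":0.004},{"x":-27,"y":-394,"z":138,"ax":0,"ay":0,"az":0.004},{"x":-27,"y":-394,"z":138,"ax":0,"ay":0,"az":0.004},{"x":-27,"y":-394,"z":138,"ax":0,"ay":0,"az":0.004},{"x":-27,"y":-394,"z":138,"ax":0,"ay":0,"az":0.004},{"x":-27,"y":-394,"z":138,"ax":0,"ay":0,"az":0.004}]' - >/dev/null
python3 - <<'E'
from h import *
goto(-147,208,39,0)
for n in("top","wrist"): cv2.imwrite(f"pics/{n}1.png",eyes.snapshot(n)[:,:,::-1])
a=cv2.imread("pics/top1.png");b=cv2.imread("pics/wrist1.png");cv2.imwrite("pics/d.png",cv2.resize(np.hstack([a,b]),(800,300)))
E
```

```text
now st [-147.5  206.3] z 100.0 yaw -0.001 F [ 0.  -0.7 -0.1] g 0.726 t 2.1 -> [ 0.6 -1.7 61. ] az -0.001
```

View pics/d.png

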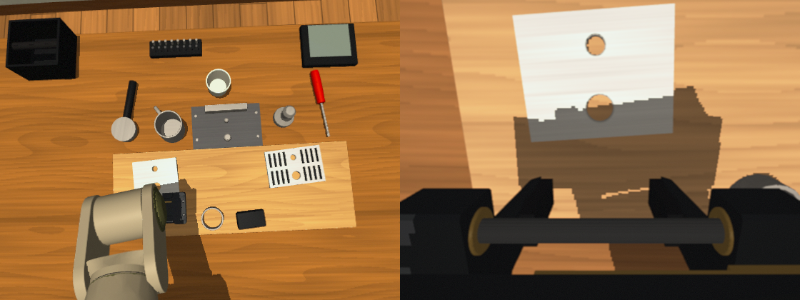

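Left: the gripper hovers behind the shim. Right (wrist view): both fingers are in line with the shim's near edge and the shim is clear ahead. Next, descend and push forward to square it.

```bash

python3 -m handwheel '[{"x":0,"y":-2,"z":30,"ax":0,"ay":0,"az":0},{"x":0,"y":-2,"z":50,"ax":0,"ay":0,"az":0},{"x":0,"y":-2,"z":61,"ax":0,"ay":0,"az":0},{"x":5,"y":-2,"z":61,"ax":0,"ay":0,"az":0},{"x":10,"y":-2,"z":61,"ax":0,"ay":0,"az":0},{"x":15,"y":-2,"z":61,"ax":0,"ay":0,"az":0},{"x":20,"y":-2,"z":61,"ax":0,"ay":0,"az":0},{"x":25,"y":-2,"z":61,"ax":0,"ay":0,"az":0},{"x":30,"y":-2,"z":61,"ax":0,"ay":0,"az":0},{"x":34,"y":-2,"z":61,"ax":0,"ay":0,"az":0},{"x":38,"y":-2,"z":61,"ax":0,"ay":0,"az":0},{"x":40,"y":-2,"z":61,"ax":0,"ay":0,"az":0}]' - 
python3 -c "
from h import *
goto(-107,208,39,0)"
python3 -m handwheel '[{"x":-12,"y":0,"z":0,"ax":0,"ay":0,"az":0},{"x":-15,"y":0,"z":-40,"ax":0,"ay":0,"az":0},{"x":-15,"y":0,"z":-80,"ax":0,"ay":0,"az":0},{"x":-15,"y":0,"z":-120,"ax":0,"ay":0,"az":0},{"x":-15,"y":0,"z":-120,"ax":0,"ay":0,"az":0}]' - 
python3 - <<'E'
from h import *
goto(-45,290,110,np.pi/2)
c=eyes.calibration("wrist");im=eyes.snapshot("wrist")[:,:,::-1];cv2.imwrite("pics/w2.png",im)
g=cv2.cvtColor(im,cv2.COLOR_BGR2HSV);m0=(g[...,1]<60)
E
```

```text
clock: 3.2
eef_pos: [0.4529, 0.1965, 0.0398]
ee_rot: [[1.0, 0.022, 0.0], [0.022, -1.0, 0.0], [0.0, -0.0, -1.0]]
contact_force: [-4.1, 0.3, 4.4]
grip_width: 0.727
gripper_force: 2.0
now st [-106.3  207.6] z 39.8 yaw -0.004 F [-4.1  0.3  4.4] g 0.727 t 3.2 -> [-0.7 -0.4  0.8] az -0.004
clock: 3.62
eef_pos: [0.4408, 0.1968, 0.1667]
ee_rot: [[1.0, 0.022, 0.013], [0.022, -1.0, 0.002], [0.013, -0.002, -1.0]]
contact_force: [1.5, -0.6, 0.6]
grip_width: 0.726
gripper_force: 0.0
now st [-118.3  208.3] z 166.7 yaw -0.004 F [ 1.5 -0.6  0.6] g 0.726 t 3.62 -> [ 72.2 -81.9  57.8] az -1.575
```

View pics/w2.png

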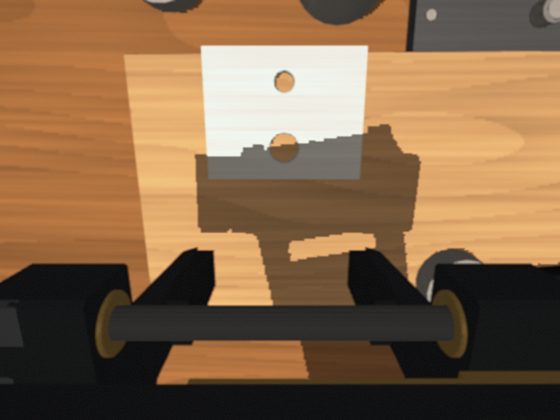

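Wrist view: the shim is square with corners (201,46), (368,45), (361,179), (207,179) and holes at (285,81) and (284,148). Its front just overhangs the board edge. The jug is beyond at the top, clear.

```bash
python3 - <<'E'
from h import *
P=st(ray("wrist",[(201,46),(368,45),(361,179),(207,179),(284.5,81),(284,148)],.044))*1e3
print(P.round(1),P[:4].mean(0),P[4:].mean(0))
print(readout.state()["joint_positions"])
goto(-48,300,110,np.pi/2)
E
```

```text
[[  2.5 266. ]
 [  2.6 143.8]
 [-96.5 143.2]
 [-95.9 267.8]
 [-21.9 204.9]
 [-71.5 205.4]] [-46.82911596 205.19295126] [-46.6698623 205.1588029]
[ 1.76484366e-01  2.90600112e-01  1.73818110e+00 -9.43747335e-05
  1.10385827e+00  1.72540705e+00]
now st [-119.5  208. ] z 163.2 yaw -0.004 F [-0.8  0.9 -1.8] g 0.727 t 3.67 -> [ 70.7 -92.2  53.9] az -1.575
```

```bash

python3 -m handwheel '[{"x":72,"y":-97,"z":0,"ax":0,"ay":0,"az":-1.57},{"x":72,"y":-97,"z":0,"ax":0,"ay":0,"az":-1.57},{"x":72,"y":-97,"z":0,"ax":0,"ay":0,"az":-1.57},{"x":72,"y":-97,"z":0,"ax":0,"ay":0,"az":-1.57},{"x":72,"y":-97,"z":20,"ax":0,"ay":0,"az":-1.57},{"x":72,"y":-97,"z":20,"ax":0,"ay":0,"az":-1.57},{"x":72,"y":-97,"z":20,"ax":0,"ay":0,"az":-1.57},{"x":72,"y":-97,"z":20,"ax":0,"ay":0,"az":-1.57},{"x":72,"y":-97,"z":20,"ax":0,"ay":0,"az":-1.57},{"x":72,"y":-97,"z":20,"ax":0,"ay":0,"az":-1.57},{"x":72,"y":-97,"z":20,"ax":0,"ay":0,"az":-1.57},{"x":72,"y":-97,"z":20,"ax":0,"ay":0,"az":-1.57}]' - >/dev/null
python3 -c "
from h import *
goto(-47,300,40,np.pi/2)"
```

```text
now st [-49.4 304.3] z 138.2 yaw 1.502 F [ 0.4  0.1 -0.3] g 0.725 t 4.67 -> [-4.   2.8 98.2] az -0.069
```

```bash

python3 -m handwheel '[{"x":-4,"y":3,"z":0,"ax":0,"ay":0,"az":-0.069},{"x":-4,"y":3,"z":40,"ax":0,"ay":0,"az":-0.069},{"x":-4,"y":3,"z":75,"ax":0,"ay":0,"az":-0.069},{"x":-4,"y":3,"z":90,"ax":0,"ay":0,"az":-0.069},{"x":-4,"y":3,"z":98,"ax":0,"ay":0,"az":-0.069},{"x":-4,"y":3,"z":98,"ax":0,"ay":0,"az":-0.069}]' - 
python3 -c "
from h import *
goto(-47,72,40,np.pi/2)"
```

```text
clock: 5.17
eef_pos: [0.5092, 0.2902, 0.0394]
ee_rot: [[-0.02, 1.0, -0.003], [1.0, 0.02, -0.001], [-0.001, -0.003, -1.0]]
contact_force: [-0.6, -0.1, 0.6]
grip_width: 0.724
gripper_force: 0.0
now st [-47.5 299.8] z 39.4 yaw 1.565 F [-0.6 -0.1  0.6] g 0.724 t 5.17 -> [-227.8    1.9   -0.4] az -0.006
```

```bash

python3 -m handwheel '[{"x":-6,"y":0,"z":0,"ax":0,"ay":0,"az":-0.006},{"x":-15,"y":0,"z":0,"ax":0,"ay":0,"az":-0.006},{"x":-25,"y":0,"z":0,"ax":0,"ay":0,"az":-0.006},{"x":-35,"y":0,"z":0,"ax":0,"ay":0,"az":-0.006},{"x":-46,"y":1,"z":0,"ax":0,"ay":0,"az":-0.006},{"x":-58,"y":1,"z":0,"ax":0,"ay":0,"az":-0.006},{"x":-70,"y":1,"z":0,"ax":0,"ay":0,"az":-0.006},{"x":-82,"y":1,"z":0,"ax":0,"ay":0,"az":-0.006},{"x":-94,"y":1,"z":0,"ax":0,"ay":0,"az":-0.006},{"x":-106,"y":1,"z":0,"ax":0,"ay":0,"az":-0.006},{"x":-118,"y":1,"z":0,"ax":0,"ay":0,"az":-0.006},{"x":-128,"y":1,"z":0,"ax":0,"ay":0,"az":-0.006}]' - 
python3 -c "
from h import *
goto(-47,72,40,np.pi/2)"
```

```text
clock: 6.17
eef_pos: [0.5135, 0.1611, 0.0417]
ee_rot: [[-0.026, 1.0, -0.0], [1.0, 0.026, -0.0], [-0.0, -0.0, -1.0]]
contact_force: [-0.3, 4.4, 3.5]
grip_width: 0.726
gripper_force: 2.0
now st [-46.5 170.7] z 41.7 yaw 1.57 F [-0.3  4.4  3.5] g 0.726 t 6.17 -> [-98.7  -0.4   1.7] az -0.0
```

```bash

python3 -m handwheel '[{"x":-10,"y":0,"z":1,"ax":0,"ay":0,"az":0},{"x":-20,"y":0,"z":1,"ax":0,"ay":0,"az":0},{"x":-30,"y":0,"z":1,"ax":0,"ay":0,"az":0},{"x":-40,"y":0,"z":1,"ax":0,"ay":0,"az":0},{"x":-50,"y":0,"z":1,"ax":0,"ay":0,"az":0},{"x":-60,"y":0,"z":1,"ax":0,"ay":0,"az":0},{"x":-69,"y":0,"z":1,"ax":0,"ay":0,"az":0},{"x":-77,"y":0,"z":1,"ax":0,"ay":0,"az":0},{"x":-84,"y":0,"z":1,"ax":0,"ay":0,"az":0},{"x":-90,"y":0,"z":1,"ax":0,"ay":0,"az":0},{"x":-95,"y":0,"z":1,"ax":0,"ay":0,"az":0},{"x":-98,"y":0,"z":1,"ax":0,"ay":0,"az":0}]' - 
python3 -c "
from h import *
goto(-47,72,40,np.pi/2)"
```

```text
clock: 7.17
eef_pos: [0.5161, 0.064, 0.0406]
ee_rot: [[-0.026, 1.0, -0.0], [1.0, 0.026, -0.0], [-0.0, -0.0, -1.0]]
contact_force: [-0.6, 0.9, -1.1]
grip_width: 0.727
gripper_force: 0.6
now st [-46.5  73.5] z 40.6 yaw 1.571 F [-0.6  0.9 -1.1] g 0.727 t 7.17 -> [-1.5 -0.5  0.6] az -0.0
```

```bash

python3 -m handwheel '[{"x":12,"y":0,"z":0,"ax":0,"ay":0,"az":0},{"x":15,"y":0,"z":-40,"ax":0,"ay":0,"az":0},{"x":15,"y":0,"z":-80,"ax":0,"ay":0,"az":0},{"x":15,"y":0,"z":-120,"ax":0,"ay":0,"az":0}]' - >/dev/null
python3 -c "
from h import *
goto(-120,0,170,0)"
```

```text
now st [-47.   90.3] z 162.1 yaw 1.572 F [1.2 0.6 0.3] g 0.726 t 7.5 -> [-90.2 -73.1  -7.8] az 1.572
```

```bash

python3 -m handwheel '[{"x":-90,"y":-73,"z":-8,"ax":0,"ay":0,"az":1.57},{"x":-90,"y":-73,"z":-8,"ax":0,"ay":0,"az":1.57},{"x":-90,"y":-73,"z":-8,"ax":0,"ay":0,"az":1.57},{"x":-90,"y":-73,"z":-8,"ax":0,"ay":0,"az":1.57},{"x":-90,"y":-73,"z":-8,"ax":0,"ay":0,"az":1.57},{"x":-90,"y":-73,"z":-8,"ax":0,"ay":0,"az":1.57},{"x":-90,"y":-73,"z":-8,"ax":0,"ay":0,"az":1.57},{"x":-90,"y":-73,"z":-8,"ax":0,"ay":0,"az":1.57},{"x":-90,"y":-73,"z":-8,"ax":0,"ay":0,"az":1.57},{"x":-90,"y":-73,"z":-8,"ax":0,"ay":0,"az":1.57},{"x":-90,"y":-73,"z":-8,"ax":0,"ay":0,"az":1.57},{"x":-90,"y":-73,"z":-8,"ax":0,"ay":0,"az":1.57}]' - >/dev/null
python3 -m handwheel '[{"x":0,"y":0,"z":0,"ax":0,"ay":0,"az":0.07},{"x":0,"y":0,"z":0,"ax":0,"ay":0,"az":0.07},{"x":0,"y":0,"z":0,"ax":0,"ay":0,"az":0.07}]' - >/dev/null
python3 - <<'E'
from h import *
goto(-120,0,40,0)
np.save("c3.npy",eyes.calibration("wrist"),allow_pickle=True)
cv2.imwrite("pics/w3.png",eyes.snapshot("wrist")[:,:,::-1])
E
```

```text
now st [-119.4   -0.3] z 168.8 yaw 0.004 F [0.1 0.3 0.4] g 0.723 t 8.75 -> [ -0.6  -0.3 128.8] az 0.004
```

View pics/w3.png

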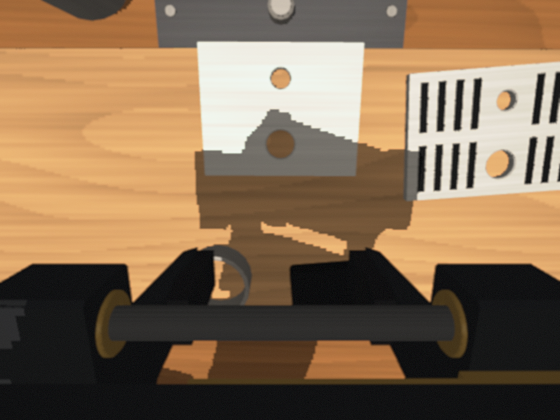

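```bash
python3 - <<'E'
from h import *
c=np.load("c3.npy",allow_pickle=True).item()
im=cv2.imread("pics/w3.png");g=cv2.cvtColor(im,cv2.COLOR_BGR2GRAY).astype(int)
for r in (60,100,165): print(r,[int(x) for x in np.where(abs(np.diff(g[r,150:420]))>35)[0]+150])
m=g[:22,255:310]>110; ys,xs=np.where(m);print("pin cols",[(int(y),int(xs[ys==y].min()+255),int(xs[ys==y].max()+255)) for y in range(0,20,3) if (ys==y).any()])
P=st(ray("wrist",[(197,42),(364,42),(356,175),(205,175),(280.5,77.5),(280.5,143)],.044,c))*1e3
print(P.round(1),P[:4].mean(0),P[4:].mean(0))
print("pin",st(ray("wrist",[(281,6)],.0357,c))*1e3,"screws",st(ray("wrist",[(170,11),(392,11)],.019,c))*1e3,"edge",st(ray("wrist",[(20,49),(180,48),(380,48)],.036,c))*1e3)
E
```

```text
60 []
100 [199, 405, 407, 408]
165 [194]
pin cols [(0, 268, 292), (3, 267, 293), (6, 267, 292), (9, 268, 292), (12, 270, 291), (15, 272, 288), (18, 277, 283)]
[[  4.7  62.3]
 [  5.1 -61.7]
 [-94.5 -62.1]
 [-94.9  62.1]
 [-19.8   0.2]
 [-68.8   0.1]] [-44.90643609   0.15788619] [-44.30556895   0.15987202]
pin [[3.09853128e+01 1.72550718e-02]] screws [[ 32.04266416  88.08806658]
 [ 32.62516335 -88.04828926]] edge [[  1.11805684 200.78041251]
 [  2.05418489  77.48915347]
 [  2.56049529 -76.10885015]]
```

Wrist view: shim holes at (280.5,77.5) and (280.5,143), thick pin at (281,6), all in one column. The computed lateral error is about 0.15 mm and the shim is square. Now the forward push.

```bash

python3 -m handwheel '[{"x":-1,"y":0,"z":40,"ax":0,"ay":0,"az":0},{"x":-1,"y":0,"z":80,"ax":0,"ay":0,"az":0},{"x":-1,"y":0,"z":110,"ax":0,"ay":0,"az":0},{"x":-1,"y":0,"z":128,"ax":0,"ay":0,"az":0},{"x":3,"y":0,"z":129,"ax":0,"ay":0,"az":0},{"x":8,"y":0,"z":129,"ax":0,"ay":0,"az":0},{"x":13,"y":0,"z":129,"ax":0,"ay":0,"az":0},{"x":20,"y":0,"z":129,"ax":0,"ay":0,"az":0},{"x":28,"y":0,"z":129,"ax":0,"ay":0,"az":0},{"x":36,"y":0,"z":129,"ax":0,"ay":0,"az":0},{"x":44,"y":0,"z":129,"ax":0,"ay":0,"az":0},{"x":52,"y":0,"z":129,"ax":0,"ay":0,"az":0}]' - 
python3 -c "
from h import *
goto(-4,0,40,0.003)"
```

```text
clock: 9.8
eef_pos: [0.4978, -0.0108, 0.0399]
ee_rot: [[1.0, 0.027, -0.0], [0.027, -1.0, 0.0], [-0.0, -0.0, -1.0]]
contact_force: [-3.4, 0.4, 4.3]
grip_width: 0.726
gripper_force: 2.1
now st [-66.7  -0.8] z 39.9 yaw 0.001 F [-3.4  0.4  4.3] g 0.726 t 9.8 -> [62.7 -0.7 -0.1] az -0.002
```

```bash

python3 -m handwheel '[{"x":6,"y":0,"z":0,"ax":0,"ay":0,"az":0},{"x":12,"y":0,"z":0,"ax":0,"ay":0,"az":0},{"x":18,"y":0,"z":0,"ax":0,"ay":0,"az":0},{"x":23,"y":0,"z":0,"ax":0,"ay":0,"az":0},{"x":28,"y":0,"z":0,"ax":0,"ay":0,"az":0},{"x":33,"y":0,"z":0,"ax":0,"ay":0,"az":0},{"x":37,"y":0,"z":0,"ax":0,"ay":0,"az":0},{"x":41,"y":0,"z":0,"ax":0,"ay":0,"az":0},{"x":45,"y":0,"z":0,"ax":0,"ay":0,"az":0},{"x":48,"y":0,"z":0,"ax":0,"ay":0,"az":0},{"x":51,"y":0,"z":0,"ax":0,"ay":0,"az":0},{"x":53,"y":0,"z":0,"ax":0,"ay":0,"az":0}]' - 
python3 - <<'E'
from h import *
goto(-4,0,40,0.003)
np.save("c4.npy",eyes.calibration("wrist"),allow_pickle=True)
cv2.imwrite("pics/w4.png",eyes.snapshot("wrist")[:,:,::-1])
E
```

```text
clock: 10.8
eef_pos: [0.5504, -0.0095, 0.0397]
ee_rot: [[1.0, 0.027, 0.0], [0.027, -1.0, 0.0], [0.0, -0.0, -1.0]]
contact_force: [-3.2, -0.4, 0.7]
grip_width: 0.723
gripper_force: 1.1
now st [-14.1  -0.8] z 39.7 yaw 0.001 F [-3.2 -0.4  0.7] g 0.723 t 10.8 -> [10.1 -0.8 -0.3] az -0.002
```

View pics/w4.png

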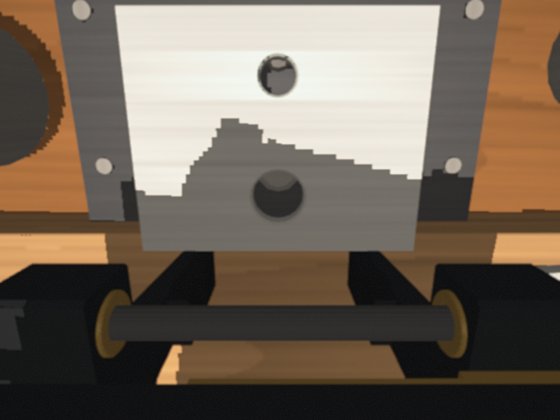

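Wrist view: holes at (277.5,75) and (278,195), with pins showing at their far rims. The screw midpoints, columns 277.5 and 278.5, match, so it's aligned. Now the last slow 10 mm.

```bash

python3 -m handwheel '[{"x":2,"y":0,"z":0,"ax":0,"ay":0,"az":0},{"x":3.5,"y":0,"z":0,"ax":0,"ay":0,"az":0},{"x":5,"y":0,"z":0,"ax":0,"ay":0,"az":0},{"x":6.5,"y":0,"z":0,"ax":0,"ay":0,"az":0},{"x":7.5,"y":0,"z":0,"ax":0,"ay":0,"az":0},{"x":8.5,"y":0,"z":0,"ax":0,"ay":0,"az":0},{"x":9.2,"y":0,"z":0,"ax":0,"ay":0,"az":0},{"x":9.8,"y":0,"z":0,"ax":0,"ay":0,"az":0},{"x":10.4,"y":0,"z":0,"ax":0,"ay":0,"az":0},{"x":11,"y":0,"z":0,"ax":0,"ay":0,"az":0},{"x":11,"y":0,"z":0,"ax":0,"ay":0,"az":0}]' - 
python3 - <<'E'
from h import *
goto(-4,0,40,0.003)
im=cv2.imread("pics/w4.png");c=eyes.calibration("wrist");n=eyes.snapshot("wrist")[:,:,::-1];cv2.imwrite("pics/w5.png",n)
g=cv2.cvtColor(n,cv2.COLOR_BGR2HSV);m=(g[...,1]<40)&(g[...,2]>180);m[230:]=0
for i,mm,s,ce in blobs(m,300,1e6):print(s,ce)
g=n[...,1].astype(int)
print([int(v) for v in np.where(abs(np.diff(g[80:300,200]))>25)[0]+80], [int(v) for v in np.where(abs(np.diff(g[100]))>35)[0]])
E
```

```text
clock: 11.77
eef_pos: [0.5612, -0.0092, 0.0397]
ee_rot: [[1.0, 0.027, 0.0], [0.027, -1.0, -0.0], [0.0, 0.0, -1.0]]
contact_force: [0.2, 0.1, -1.0]
grip_width: 0.727
gripper_force: 0.0
now st [-3.3 -0.8] z 39.7 yaw 0.001 F [ 0.2  0.1 -1. ] g 0.727 t 11.77 -> [-0.7 -0.8 -0.3] az -0.002
[  134    18   288   169 36098] [276.28203779  85.67970525]
[163, 164, 236] [141, 142, 413, 414]
```

View pics/w5.png

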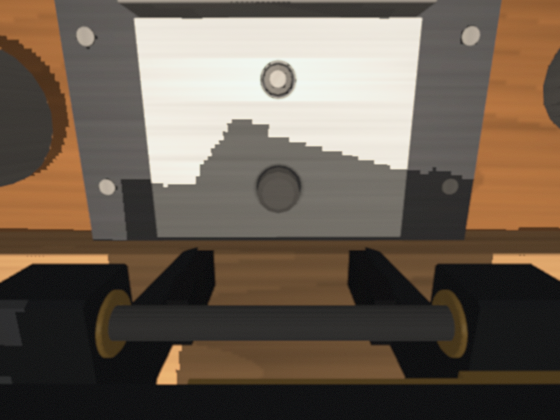

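The shim has dropped home: both pins stand in its holes at (278,79) and (279,188). Next is the grate.

```bash

python3 -m handwheel '[{"x":-12,"y":0,"z":0,"ax":0,"ay":0,"az":0},{"x":-15,"y":0,"z":-30,"ax":0,"ay":0,"az":0},{"x":-15,"y":0,"z":-65,"ax":0,"ay":0,"az":0},{"x":-20,"y":0,"z":-100,"ax":0,"ay":0,"az":0},{"x":-20,"y":0,"z":-100,"ax":0,"ay":0,"az":0}]' 90 >/dev/null
python3 - <<'E'
from h import *
c=np.load("c3.npy",allow_pickle=True).item()
P=st(ray("wrist",[(506,100),(498.5,163)],.044,c))*1e3;print(P,P.mean(0))
goto(-61,-287,100,np.pi/2)
E
```

```text
[[ -35.38889781 -174.8740277 ]
 [ -84.21350393 -177.76562994]] [ -59.80120087 -176.31982882]
now st [-21.2  -1.3] z 146.0 yaw 0.001 F [0.5 0.1 0.4] g 0.653 t 12.23 -> [-40.5 285.5  46.4] az -1.57
```

```bash

python3 -m handwheel '[{"x":-40,"y":288,"z":0,"ax":0,"ay":0,"az":-1.57},{"x":-40,"y":288,"z":0,"ax":0,"ay":0,"az":-1.57},{"x":-40,"y":288,"z":0,"ax":0,"ay":0,"az":-1.57},{"x":-40,"y":288,"z":0,"ax":0,"ay":0,"az":-1.57},{"x":-40,"y":288,"z":0,"ax":0,"ay":0,"az":-1.57},{"x":-40,"y":288,"z":0,"ax":0,"ay":0,"az":-1.57},{"x":-40,"y":288,"z":0,"ax":0,"ay":0,"az":-1.57},{"x":-40,"y":288,"z":0,"ax":0,"ay":0,"az":-1.57},{"x":-40,"y":288,"z":40,"ax":0,"ay":0,"az":-1.57},{"x":-40,"y":288,"z":40,"ax":0,"ay":0,"az":-1.57},{"x":-40,"y":288,"z":40,"ax":0,"ay":0,"az":-1.57},{"x":-40,"y":288,"z":40,"ax":0,"ay":0,"az":-1.57}]' - >/dev/null
python3 -c "
from h import *
goto(-60,-287,40,np.pi/2+.003)"
```

```text
now st [ -63.5 -288.8] z 98.6 yaw 1.447 F [ 0.3  0.1 -0.5] g 0.651 t 13.23 -> [ 2.2  3.3 58.6] az -0.127
```

```bash

python3 -m handwheel '[{"x":2,"y":3,"z":0,"ax":0,"ay":0,"az":-0.127},{"x":2,"y":3,"z":30,"ax":0,"ay":0,"az":-0.127},{"x":2,"y":3,"z":50,"ax":0,"ay":0,"az":-0.127},{"x":2,"y":3,"z":59,"ax":0,"ay":0,"az":-0.127},{"x":2,"y":3,"z":59,"ax":0,"ay":0,"az":-0.127},{"x":2,"y":3,"z":59,"ax":0,"ay":0,"az":-0.127}]' - 
python3 -c "
from h import *
goto(-60,-86,40,np.pi/2+.003)"
```

```text
clock: 13.73
eef_pos: [0.5122, -0.2971, 0.041]
ee_rot: [[-0.023, 1.0, 0.0], [1.0, 0.023, -0.0], [-0.0, 0.0, -1.0]]
contact_force: [-0.1, -0.6, -0.3]
grip_width: 0.649
gripper_force: 0.0
now st [ -59.8 -287.4] z 41.0 yaw 1.568 F [-0.1 -0.6 -0.3] g 0.649 t 13.73 -> [201.4  -0.7   1. ] az -0.006
```

```bash

python3 -m handwheel '[{"x":8,"y":0,"z":1,"ax":0,"ay":0,"az":-0.006},{"x":15,"y":0,"z":1,"ax":0,"ay":0,"az":-0.006},{"x":22,"y":0,"z":1,"ax":0,"ay":0,"az":-0.006},{"x":29,"y":0,"z":1,"ax":0,"ay":0,"az":-0.006},{"x":37,"y":0,"z":1,"ax":0,"ay":0,"az":-0.006},{"x":46,"y":0,"z":1,"ax":0,"ay":0,"az":-0.006},{"x":55,"y":0,"z":1,"ax":0,"ay":0,"az":-0.006},{"x":65,"y":0,"z":1,"ax":0,"ay":0,"az":-0.006},{"x":75,"y":0,"z":1,"ax":0,"ay":0,"az":-0.006},{"x":85,"y":0,"z":1,"ax":0,"ay":0,"az":-0.006},{"x":95,"y":0,"z":1,"ax":0,"ay":0,"az":-0.006},{"x":105,"y":0,"z":1,"ax":0,"ay":0,"az":-0.006}]' - 
python3 -c "
from h import *
goto(-60,-86,40,np.pi/2+.003)"
```

```text
clock: 14.73
eef_pos: [0.5099, -0.1914, 0.0402]
ee_rot: [[-0.029, 1.0, 0.001], [1.0, 0.029, -0.001], [-0.001, 0.001, -1.0]]
contact_force: [0.6, -6.1, 3.5]
grip_width: 0.648
gripper_force: 2.7
now st [ -59.3 -181.6] z 40.2 yaw 1.574 F [ 0.6 -6.1  3.5] g 0.648 t 14.73 -> [95.6 -0.3  0.1] az 0.0
```

```bash

python3 -m handwheel '[{"x":10,"y":0,"z":0,"ax":0,"ay":0,"az":0},{"x":20,"y":0,"z":0,"ax":0,"ay":0,"az":0},{"x":30,"y":0,"z":0,"ax":0,"ay":0,"az":0},{"x":40,"y":0,"z":0,"ax":0,"ay":0,"az":0},{"x":50,"y":0,"z":0,"ax":0,"ay":0,"az":0},{"x":59,"y":0,"z":0,"ax":0,"ay":0,"az":0},{"x":68,"y":0,"z":0,"ax":0,"ay":0,"az":0},{"x":76,"y":0,"z":0,"ax":0,"ay":0,"az":0},{"x":83,"y":0,"z":0,"ax":0,"ay":0,"az":0},{"x":89,"y":0,"z":0,"ax":0,"ay":0,"az":0},{"x":93,"y":0,"z":0,"ax":0,"ay":0,"az":0},{"x":95,"y":0,"z":0,"ax":0,"ay":0,"az":0}]' - >/dev/null
python3 -m handwheel '[{"x":-10,"y":0,"z":0,"ax":0,"ay":0,"az":0},{"x":-15,"y":0,"z":-40,"ax":0,"ay":0,"az":0},{"x":-15,"y":0,"z":-80,"ax":0,"ay":0,"az":0},{"x":-15,"y":0,"z":-120,"ax":0,"ay":0,"az":0}]' 60
python3 -c "
from h import *
goto(-135,0,170,0.003)"
```

```text
clock: 16.07
eef_pos: [0.5062, -0.1119, 0.1604]
ee_rot: [[-0.029, 1.0, -0.003], [1.0, 0.029, 0.002], [0.002, -0.003, -1.0]]
contact_force: [0.9, -0.4, -0.2]
grip_width: 0.765
gripper_force: 0.0
now st [ -60.9 -102.1] z 160.4 yaw 1.574 F [ 0.9 -0.4 -0.2] g 0.765 t 16.07 -> [102.3 -73.8  -9.1] az 1.571
```

```bash

python3 -m handwheel '[{"x":102,"y":-74,"z":-10,"ax":0,"ay":0,"az":1.57},{"x":102,"y":-74,"z":-10,"ax":0,"ay":0,"az":1.57},{"x":102,"y":-74,"z":-10,"ax":0,"ay":0,"az":1.57},{"x":102,"y":-74,"z":-10,"ax":0,"ay":0,"az":1.57},{"x":102,"y":-74,"z":-10,"ax":0,"ay":0,"az":1.57},{"x":102,"y":-74,"z":-10,"ax":0,"ay":0,"az":1.57},{"x":102,"y":-74,"z":-10,"ax":0,"ay":0,"az":1.57},{"x":102,"y":-74,"z":-10,"ax":0,"ay":0,"az":1.57},{"x":102,"y":-74,"z":-10,"ax":0,"ay":0,"az":1.57},{"x":102,"y":-74,"z":-10,"ax":0,"ay":0,"az":1.57},{"x":102,"y":-74,"z":-10,"ax":0,"ay":0,"az":1.57},{"x":102,"y":-74,"z":-10,"ax":0,"ay":0,"az":1.57}]' - >/dev/null
python3 -m handwheel '[{"x":0,"y":0,"z":0,"ax":0,"ay":0,"az":0.07},{"x":0,"y":0,"z":0,"ax":0,"ay":0,"az":0.07},{"x":0,"y":0,"z":0,"ax":0,"ay":0,"az":0.07}]' - >/dev/null
python3 - <<'E'
from h import *
goto(-135,0,40,0.003)
np.save("c6.npy",eyes.calibration("wrist"),allow_pickle=True)
cv2.imwrite("pics/w6.png",eyes.snapshot("wrist")[:,:,::-1])
E
```

```text
now st [-134.7   -0.4] z 169.3 yaw 0.006 F [-0.  -0.3 -0. ] g 0.766 t 17.32 -> [-1.000e-01 -3.000e-01  1.293e+02] az 0.003
```

View pics/w6.png

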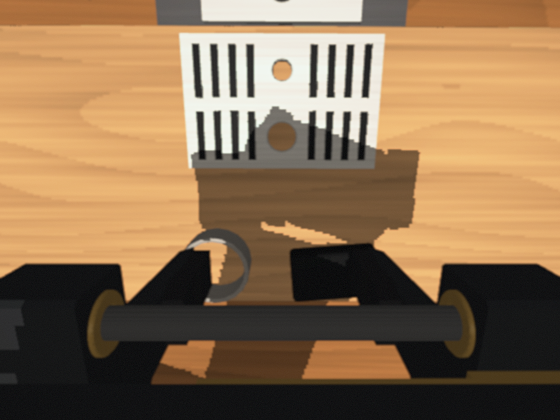

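```bash
python3 - <<'E'
from h import *
c=np.load("c6.npy",allow_pickle=True).item()
P=st(ray("wrist",[(179,34),(385,35),(374,167),(191,167),(282,70),(281.5,136)],.044,c))*1e3
print(P.round(1),P[:4].mean(0),P[4:].mean(0))
print("edge",st(ray("wrist",[(20,26),(500,25)],.036,c))*1e3,"tray mid",st(ray("wrist",[(158,20),(406,20)],.018,c))*1e3,"basket front",st(ray("wrist",[(218,230)],.062,c))*1e3)
im=cv2.imread("pics/w6.png")[...,1].astype(int)
for r in(8,14):print([int(v) for v in np.where(abs(np.diff(im[r]))>25)[0]])
E
```

```text
[[  -5.5   75.7]
 [  -5.3  -76.6]
 [-103.2  -76.4]
 [-104.1   73.5]
 [ -29.9   -0.6]
 [ -78.9   -0.5]] [-54.54113729  -0.96853862] [-54.36048121  -0.5696969 ]
edge [[   1.2105876   198.30887518]
 [   3.86945906 -165.33211306]] tray mid [[ 10.23735487  99.13818169]
 [ 11.35548439 -99.83982858]] basket front [[-152.24712531   50.20307511]]
[199, 200, 201, 360, 361, 362]
[200, 201, 360, 361, 362]
```

Wrist view: the grate is square with holes at (282,70) and (281.5,136), against a seated-shim midline at column 281 and tray midline at 282. Lateral error is under 0.5 mm. Descend with 10 mm clearance to the basket, then push.

```bash

python3 -m handwheel '[{"x":6,"y":0,"z":40,"ax":0,"ay":0,"az":0},{"x":6,"y":0,"z":80,"ax":0,"ay":0,"az":0},{"x":6,"y":0,"z":110,"ax":0,"ay":0,"az":0},{"x":6,"y":0,"z":128,"ax":0,"ay":0,"az":0},{"x":8,"y":0,"z":129,"ax":0,"ay":0,"az":0},{"x":12,"y":0,"z":129,"ax":0,"ay":0,"az":0},{"x":18,"y":0,"z":129,"ax":0,"ay":0,"az":0},{"x":24,"y":0,"z":129,"ax":0,"ay":0,"az":0},{"x":31,"y":0,"z":129,"ax":0,"ay":0,"az":0},{"x":38,"y":0,"z":129,"ax":0,"ay":0,"az":0},{"x":46,"y":0,"z":129,"ax":0,"ay":0,"az":0},{"x":54,"y":0,"z":129,"ax":0,"ay":0,"az":0}]' - 
python3 -m handwheel '[{"x":8,"y":0,"z":0,"ax":0,"ay":0,"az":0},{"x":16,"y":0,"z":0,"ax":0,"ay":0,"az":0},{"x":23,"y":0,"z":0,"ax":0,"ay":0,"az":0},{"x":30,"y":0,"z":0,"ax":0,"ay":0,"az":0},{"x":36,"y":0,"z":0,"ax":0,"ay":0,"az":0},{"x":42,"y":0,"z":0,"ax":0,"ay":0,"az":0},{"x":47,"y":0,"z":0,"ax":0,"ay":0,"az":0},{"x":52,"y":0,"z":0,"ax":0,"ay":0,"az":0},{"x":57,"y":0,"z":0,"ax":0,"ay":0,"az":0},{"x":61,"y":0,"z":0,"ax":0,"ay":0,"az":0},{"x":64,"y":0,"z":0,"ax":0,"ay":0,"az":0},{"x":66,"y":0,"z":0,"ax":0,"ay":0,"az":0}]' -
python3 - <<'E'
from h import *
goto(-3.3,0,40,0.003)
n=eyes.snapshot("wrist")[:,:,::-1];cv2.imwrite("pics/w7.png",n);print(eyes.calibration("wrist")["tvec"])
g=n[...,1].astype(int)
for r in (9,40,60,75,90,150,195,240):print(r,[int(v) for v in np.where(abs(np.diff(g[r]))>30)[0]])
E
```

```text
clock: 18.37
eef_pos: [0.4847, -0.0105, 0.0414]
ee_rot: [[1.0, 0.031, -0.001], [0.031, -1.0, -0.0], [-0.001, 0.0, -1.0]]
contact_force: [-6.9, -0.4, 5.1]
grip_width: 0.767
gripper_force: 3.2
clock: 19.37
eef_pos: [0.5506, -0.0086, 0.0413]
ee_rot: [[1.0, 0.031, -0.0], [0.031, -1.0, -0.0], [-0.0, 0.0, -1.0]]
contact_force: [-5.9, -0.4, 5.7]
grip_width: 0.763
gripper_force: 3.2
now st [-13.9   0.1] z 41.3 yaw 0.005 F [-5.9 -0.4  5.7] g 0.763 t 19.37 -> [10.6  0.2  1.3] az 0.002
[-0.02528299  0.54708672  0.34673894]
9 [76, 77, 484]
40 [86, 87, 88, 108, 109, 110, 123, 124, 125, 142, 143, 144, 157, 158, 159, 177, 178, 179, 191, 192, 193, 211, 212, 213, 225, 226, 227, 333, 334, 335, 347, 348, 349, 367, 368, 369, 381, 382, 383, 401, 402, 403, 416, 417, 435, 436, 437, 450, 451, 452, 472, 473]
60 [89, 90, 110, 111, 112, 125, 126, 127, 144, 145, 146, 158, 159, 160, 178, 179, 180, 192, 193, 194, 212, 213, 214, 226, 227, 228, 331, 332, 333, 334, 346, 347, 348, 349, 366, 367, 368, 380, 381, 399, 400, 401, 414, 415, 433, 434, 435, 447, 448, 449, 469, 470]
75 [91, 92, 93, 112, 113, 114, 127, 130, 131, 146, 147, 148, 160, 161, 162, 179, 180, 181, 193, 194, 195, 213, 214, 215, 226, 227, 228, 259, 260, 261, 265, 266, 297, 299, 331, 332, 333, 346, 347, 348, 365, 366, 367, 379, 380, 398, 399, 400, 412, 413, 414, 431, 432, 433, 445, 446, 447, 467, 468, 469]
90 [93, 94, 95, 114, 115, 116, 129, 130, 131, 132, 147, 148, 149, 162, 163, 164, 165, 180, 181, 182, 194, 195, 196, 214, 215, 227, 228, 229, 264, 265, 270, 271, 331, 332, 333, 346, 347, 364, 365, 366, 378, 379, 380, 397, 398, 399, 411, 412, 430, 431, 432, 444, 445, 446, 465, 466]
150 [101, 102, 103, 188, 204, 205, 319, 320, 362, 457, 458]
195 [128, 141, 158, 159, 170, 171, 172, 189, 201, 202, 219, 220, 231, 232, 328, 340, 341, 358, 370, 371, 389, 401, 402, 419, 432]
240 [108, 495]
```

```bash
python3 - <<'E'
from h import *
n=cv2.imread("pics/w7.png");g=n[...,1].astype(int)
m=(n.min(2)>120)&(n.max(2).astype(int)-n.min(2)<40);m[:,92:462]=0
for i,mm,s,ce in blobs(m,40,1500):print(s,ce.round(1),(st(ray("wrist",[ce],.019))*1e3).round(1))
h=g[55:95,255:305]<150
print("\n".join("".join("%4d"%v for v in row[::4]) for row in g[52:100:4,255:305]))
print(st(ray("wrist",[(279.5,75)],.044))*1e3)
E
```

```text
[ 77   0  15  71 454] [86.6 21.9] [[98.  88.8]]
[ 462    2   23  126 1172] [468.4  43.4] [[ 89.7 -86.3]]
 237 237 237 237 237 237 236 236 236 236 236 236 235
 246 246 246 246 230 188 176 182 197 241 245 245 245
 247 248 248 199 130  89 104  86  86 166 235 247 247
 246 247 228  98  67 125 141 140 135  72 157 243 245
 249 249 168 102  60  70 100  88  59 100 144 220 248
 249 247 119 154 181 163 122 130 180 239 247 184 249
 249 242 100 215 244 245 243 244 245 244 245 172 248
 249 248 119 194 232 233 231 231 233 232 233 186 249
 249 250 160 201 237 236 238 237 237 237 238 213 248
 248 248 224 120 201 237 236 236 236 237 225 243 247
 249 249 250 202 205 237 237 237 237 227 232 248 248
 249 249 249 249 229 197 195 202 205 241 248 247 247
[[72.80590995  0.84815129]]
```

The pin inside the front hole sits about 1 px (0.4 mm) off the hole's centre, which is within clearance. Finishing slowly.

```bash

python3 -m handwheel '[{"x":2,"y":0,"z":1,"ax":0,"ay":0,"az":0},{"x":3.5,"y":0,"z":1,"ax":0,"ay":0,"az":0},{"x":5,"y":0,"z":1,"ax":0,"ay":0,"az":0},{"x":6.5,"y":0,"z":1,"ax":0,"ay":0,"az":0},{"x":7.5,"y":0,"z":1,"ax":0,"ay":0,"az":0},{"x":8.5,"y":0,"z":1,"ax":0,"ay":0,"az":0},{"x":9.2,"y":0,"z":1,"ax":0,"ay":0,"az":0},{"x":9.8,"y":0,"z":1,"ax":0,"ay":0,"az":0},{"x":10.3,"y":0,"z":1,"ax":0,"ay":0,"az":0},{"x":10.8,"y":0,"z":1,"ax":0,"ay":0,"az":0},{"x":10.8,"y":0,"z":1,"ax":0,"ay":0,"az":0}]' - 
python3 - <<'E'
from h import *
goto(-3.3,0,40,0.003)
n=eyes.snapshot("wrist")[:,:,::-1];cv2.imwrite("pics/w8.png",n)
g=n[...,1].astype(int)
for r in (60,100):v=np.where(abs(np.diff(g[r]))>30)[0];print(r,v[:4],v[-4:])
E
```

```text
clock: 20.33
eef_pos: [0.5611, -0.0083, 0.0398]
ee_rot: [[1.0, 0.03, 0.0], [0.03, -1.0, -0.0], [0.0, 0.0, -1.0]]
contact_force: [-1.0, 0.2, 0.3]
grip_width: 0.766
gripper_force: 0.0
now st [-3.4  0. ] z 39.8 yaw 0.004 F [-1.   0.2  0.3] g 0.766 t 20.33 -> [ 0.1  0.  -0.2] az 0.001
60 [ 98  99 100 119] [440 441 459 460]
100 [104 105 124 125] [435 436 454 455]
```

```bash

python3 -m handwheel '[{"x":-12,"y":0,"z":0,"ax":0,"ay":0,"az":0},{"x":-15,"y":0,"z":-30,"ax":0,"ay":0,"az":0},{"x":-15,"y":0,"z":-60,"ax":0,"ay":0,"az":0},{"x":-15,"y":0,"z":-60,"ax":0,"ay":0,"az":0},{"x":-15,"y":0,"z":-60,"ax":0,"ay":0,"az":0},{"x":-15,"y":0,"z":-60,"ax":0,"ay":0,"az":0}]' - >/dev/null
python3 - <<'E'
from h import *
goto(-20,0,100,0.003)
a=eyes.snapshot("wrist")[:,:,::-1];b=eyes.snapshot("scene")[:,:,::-1]
b=cv2.resize(b[170:290,130:290],None,fx=3.5,fy=3.5,interpolation=cv2.INTER_CUBIC)
cv2.imwrite("pics/w9.png",cv2.resize(np.hstack([a,b]),(800,300)))
E
```

```text
now st [-18.9   0.1] z 99.0 yaw 0.004 F [-0.   0.2  0.1] g 0.764 t 20.88 -> [-1.1  0.1 -1. ] az 0.001
```

View pics/w9.png

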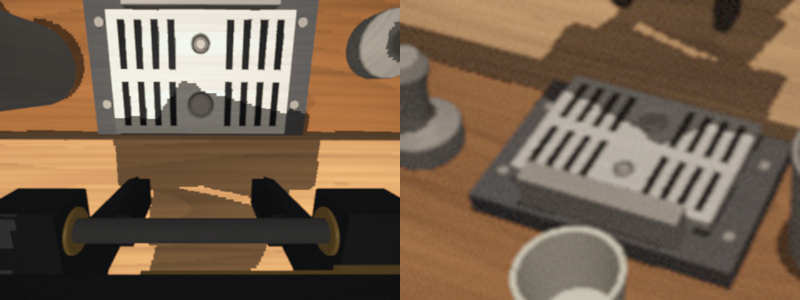

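Both views show the grate lying flat and square on the shim, with the pins in its holes at (201,44) and (201,104). The bystanders are in place and the gripper is clear.

```bash
python3 -c "
from rig import hand_in
print(hand_in())"
```

```text
the job is handed in; nothing more can be done
None
```

The shim and then the grate were slid over the pins and both look flat and home in the final pictures, the bystanders are where they were, and the job was handed in at about 21 s; no verdict came back.

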